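Bring the chip under the microscope and lock the stage

TASK

Free the microscope's sliding stage: pull its spring index plunger up by the tee handle, turn it and let it settle in a rest notch so that it stays out. Then, keeping off the circuit board, slide the stage along until the big chip is centred under the microscope lens, and lock it there by pushing the thumb wedge in until it jams. Leave the plunger parked out, and leave the loose things on the bench where they are.

Things in the scene. Friction and masses are not known exactly. Their poses are not given: they have to be found in the camera images.
- stage: Fixed base of the sliding stage: aluminium plate 200 x 390 mm, 12 mm thick, lying on the bench with two steel guide rails. Origin on the bench top; its z is up, its y runs along the rails, its x points away from the robot's side. The carriage slides along it towards -y, to the microscope. The plunger and the wedge both stand on its -x edge (the robot's side), over a slotted steel index bar that belongs to the carriage.
- tee_grip (a point): Centre of the black tee handle on top of the index plunger: a bar 66 mm long, 14 mm wide, 16 mm high, on an upright steel stem 14 mm thick. Its y axis runs along the bar, which lies along the stage's y when the pin is home. 116 mm above the bench when home, 129 mm when parked. The stem stands on a castellated steel sleeve 44 mm across, whose top is 88 mm above the bench.
- plunger (a joint): Lift of the plunger (m): 0 home (pin in the index bar, stage locked), 0.013 when resting in a rest notch, 0.018 when its cross pin rides on the top of the sleeve, 0.024 at most. A spring pulls it down, 6 N at home rising to 12 N. To park it, lift it at least 0.020, turn it about 60 degrees, and let it down.
- tee (a joint): Turn of the tee handle (rad), positive anticlockwise from above: 0 home; it turns only while lifted clear of the sleeve. The rest notches are 1.05 rad (60 degrees) to either side, either will do; let go anywhere from 0.9 to 1.2 rad, it drops in. Stops at 1.22 either way.
- handle (a point): Middle of the carriage's steel pull handle: a round bar 12 mm thick and 80 mm long, lying along the stage's x, 86 mm above the bench and 44 mm above the carriage, at the carriage's +y end.
- carriage (a joint): Travel of the carriage (m) along the stage's -y: 0 in the loading position where the pin holds it (1 mm of play), up to 0.125. It slides with about 3 N of friction and stays where it is left.
- board: Green circuit board 112 x 147 mm, screwed on stand-offs to the carriage and moving with it, 52 mm above the bench, parts on it up to 64 mm. Not to be touched. Its axes are the stage's; its origin lies at bench height, 60 mm to +y of the chip's centre.
- chip (a point): Centre of the top of the big chip, the black square 36 x 36 mm with a bright metal square of 20 mm in its middle, near the board's -y end, 55 mm above the bench; it moves with the carriage.
- lens (a point): Centre of the front of the microscope's lens, looking straight down from 165 mm above the bench. The microscope (black tube 38 mm across, arm, post and small screen) is fixed on its own stand beyond the stage's -y end. The lens is in line with the chip's path: the carriage must travel 65 to 105 mm.
- wedge_tab (a point): Middle of the gripping part of the steel thumb wedge's upright tab: 28 mm wide along the stage's y, 14 mm thick along x, its top 16 mm above this point. 78 mm above the bench at travel 0, about 74 mm when jammed. It stands clear on the -x side of the grey housing that straddles the index bar.
- wedge (a joint): Travel of the thumb wedge (m) into its housing, along the stage's +x and sloping down 1 in 7. It starts between 0 and 0.008, runs with 2.5 N of friction, first touches the bar at 0.024 (a spring-backed friction pad under it) and then jams: about 0.027 at a push of 8 N, 0.0285 at 12 N, 0.032 at 20 N. It stays in when let go, and holds the carriage by friction.
- screwdriver_grip (a point): Loose screwdriver, 200 mm long, lying on the bench: a point on its handle.
- solder_reel_mid (a point): Centre of a loose grey reel, 60 mm across, 46 mm high.
- parts_box_mid (a point): Centre of a loose cardboard box 75 x 110 x 45 mm.
- flux_jar_mid (a point): Centre of a loose white jar with black lid, 48 mm across, 60 mm high.

How it is judged (in metres and radians):
On the way, in this order (a step that is already met when the one before it is completed fails the run):
1. The plunger rests in a rest notch, out of the index bar, with the gripper touching nothing (value of joint plunger between 0.01 and 0.016 m and (value of joint tee above 0.8 rad or value of joint tee below -0.8 rad) and contact force between the fingers and anything else below 0.5 N), for 0.3 s.
2. The stage stands with the chip under the lens, the plunger still parked and the wedge not yet jammed (value of joint plunger between 0.01 and 0.016 m and (value of joint tee above 0.8 rad or value of joint tee below -0.8 rad) and horizontal distance between chip and lens below 0.008 m and velocity of joint carriage between -0.005 and 0.005 m/s and value of joint wedge below 0.0235 m), for 0.2 s.
At the end, for the whole second after the job is handed in: The plunger rests in a rest notch (lifted 10 to 16 mm, turned more than 0.8 rad either way), the chip's centre is within 8 mm of the lens axis seen from above with the stage at rest, and the wedge is driven in at least 26.5 mm (2.5 mm past first touch) (value of joint plunger between 0.01 and 0.016 m and (value of joint tee above 0.8 rad or value of joint tee below -0.8 rad) and horizontal distance between chip and lens below 0.008 m and velocity of joint carriage between -0.005 and 0.005 m/s and value of joint wedge above 0.0265 m).
It fails at once if The robot presses on the circuit board (contact force between any of the fingers, the arm and board above 1 N).
It fails at once if A loose thing on the bench is shifted more than 30 mm (distance of any of screwdriver_grip, solder_reel_mid, parts_box_mid, flux_jar_mid from where it was at the start of the episode above 0.03 m).
It also fails if it takes over 70 s, if anything falls off the work surface, if the arm or the gripper's body presses on something with over 40 N, if the wrist force passes 120 N, or if a joint passes its speed limit or range.

ROBOT

A 7-joint arm with a two-finger parallel gripper is mounted at the origin on the work surface. World frame = base frame: x ahead of the robot, y to its left, z up, the work surface at z = 0. Lengths are in m, angles in degrees, forces in N, time in s.
With the tool pointing down it reaches from about 0.425 to 0.875 m from the base axis. Payload 4.7 kg.
Tool frame: the origin (TCP) lies at the very end of the fingers, on their centre line; the grasp point (between the pads) lies 19 mm behind it; z points along the fingers, y is the line along which they close (so a half turn about z gives the same grasp; the last joint's range is limited). The gripper opens to 87 mm and grips with 3 to 60 N. Pads are 19 mm wide; open, the fingers measure 117 mm over their backs; the gripper's body (75 mm by 190 mm) begins 51 mm behind the grasp point.
Start: joints at [-65.541, 18.392, -4.016, 83.108, 1.295, 78.541, -3.26], TCP at [0.261, 0.595, 0.223] pointing down, gripper open.
Joint ranges: [-163.93, 163.93], [-17.29, 119.83], [-79.2, 71.16], [3.27, 140.29], [-89.18, 269.18], [5.43, 117.66], [-154.24, 154.24]. Speed limits (degrees/s): [147.25, 147.25, 180, 180, 180, 180, 180].

INTERFACE

Orientations are given as [roll, pitch, yaw] about the fixed x, y, z axes, in that order (R = Rz(yaw) Ry(pitch) Rx(roll)).
In Python, from cell import telemetry, cams, env gives the robot as it stands.
- The arm moves only by the tool arm_command, never from a script. Its argument "series" is text: rows parted by semicolons, each of 5 numbers parted by spaces: the shift along the tool's x, y, z in mm, then the turn about the tool's z in rad, then the closure in counts, from 0 (fully open) to 255 (shut). A call has 1 to 20 rows; each row shifts and turns the commanded pose from where the row before left it, along the tool's axes as they then stand; what a row does not reach is not made up. A row lasts 1/12 s, in which the tool goes at most 41.7 mm and 7.16 degrees, less where a joint would pass 70% of its speed; a pose out of reach is approached as far as the arm can. A call is refused whole if a number of a shift passes 41.7 or a number of a turn 0.125, either way. A call with a gripper value outside its range is refused whole. The fingers move at their own pace and stop on an object; "squeeze" is the grip in N (left out, the last holds). Time passes only in rows, so rows that do not move let the fingers close. It gives the time, the measured TCP pose, the force, the opening and the grip force at its end, in the units of the state.
- telemetry.get_obs(): the state, without advancing time (a new reading comes with each control period).
- cams.read_camera(name): name is "scene" or "top"; returns the picture (384x512x3 uint8, blue, green, red); there is no depth.
- cams.calibration(name): a dict with "K" (3x3 intrinsics, pixels), "origin" and "rotation" of the camera in the world. Camera axes: x right, y down, z forward; pixel columns grow to the right and rows downward; lengths in m; the calibration is good to about 2 mm. A picture is of the moment at which its call begins. calibration takes no time and is no camera call.
- env.sign_off(): hands the job in; it is judged then, once.
The state is a dict: "time_s": time; "qpos": joint angles; "joint_velocities": joint speeds; "effort": joint torques, N m; "tool_pos": TCP position; "tool_rot": TCP orientation; "force": force on the tool from outside, world axes, zero at the start; "wrist_torque": the same for the moment, N m; "grip_width": finger opening in m; "grasp_force": force on a finger pad.
Only numpy, scipy, OpenCV 4.12 (cv2) and the standard library are available. Lean on these libraries where they do the work, as an engineer would, in place of code of your own. Each camera call takes 0.05 s, during which the arm holds its last target. There are 200 camera calls.

## Working session

There is one attempt and no reset: what is moved stays moved. The work goes in short steps, Python scripts to look and compute and a tool call to move; the robot and the scene stay as the last step left them, time stands still between calls to the robot, and variables do not carry over. Pictures are saved under pics/ and viewed, at most 10 in all, crops included, and the job is handed in when it is done.

Besides the shell and the picture viewer there is one more tool, called after "Request:" as name(argument=value, ...), one argument or row to a line, values as JSON. arm_command: Moves the arm, as the interface text tells. Its arguments: {"type":"object","properties":{"series":{"type":"string"},"squeeze":{"type":"number"}},"required":["series"]}

```bash
ls; mkdir -p pics; python3 - <<'E'
from cell import telemetry,cams,env
import cv2
for n in("scene","top"):
    cv2.imwrite(f"pics/{n}0.png",cams.read_camera(n)); c=cams.calibration(n); print(n,c)
o=telemetry.get_obs();print(o)
E
```

```text
pics
scene {'K': array([[423.35815993,   0.        , 255.95515908],
       [  0.        , 423.35815993, 189.68674899],
       [  0.        ,   0.        ,   1.        ]]), 'origin': array([ 1.16169182, -0.27704274,  1.21004972]), 'rotation': array([-1.47791317e+02,  2.00669808e-02,  6.83918661e+01])}
top {'K': array([[410.79793496,   0.        , 255.79575387],
       [  0.        , 410.79793496, 194.52873458],
       [  0.        ,   0.        ,   1.        ]]), 'origin': array([ 0.3621793 , -0.03373437,  1.42422485]), 'rotation': array([-172.76085255,    0.62100804,  -91.34543365])}
{'time_s': 0.1, 'qpos': array([-65.54093573,  18.43489675,  -4.01547568,  83.16732625,
         1.2952436 ,  78.54090354,  -3.25946814]), 'joint_velocities': array([-0.04698627, -0.08601412, -0.03080877, -0.1516032 , -0.01513148,
        0.00493047, -0.17723929]), 'effort': array([ 1.27597777e-04, -4.92570841e+01, -4.05653855e-01, -3.13397706e+01,
       -6.42997795e-02,  3.95713979e-02,  5.69843291e-05]), 'tool_pos': array([0.26060928, 0.59493268, 0.22157506]), 'tool_rot': array([-1.79902118e+02,  5.68730596e-03,  1.56351050e+02]), 'force': array([ 0.08189098, -0.02998569, -0.84744234]), 'wrist_torque': array([ 0.03068595, -0.0017844 , -0.00025765]), 'grasp_force': 0.0, 'grip_width': 0.08702561691417471}
```

View pics/scene0.png

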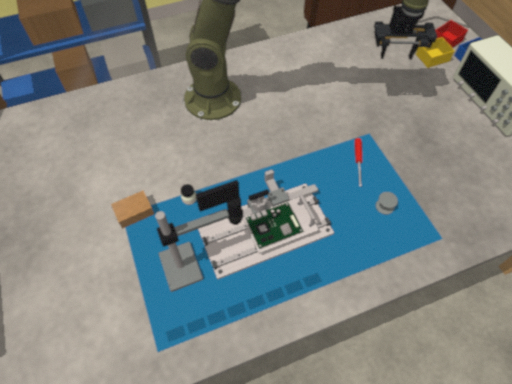

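View pics/top0.png

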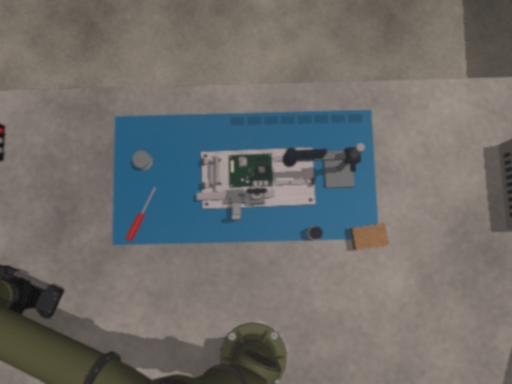

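The scene view shows the stage around (265,230), with the microscope at its left (-y) end near (170,240). In the top view the stage is at (258,178) and the microscope head at (290,157). I'll enlarge both.

```bash
python3 - <<'E'
import cv2
a=cv2.imread("pics/scene0.png")[160:285,180:345]; b=cv2.imread("pics/top0.png")[140:225,190:330]
cv2.imwrite("pics/sz.png",cv2.resize(a,None,fx=4.8,fy=4.8,interpolation=cv2.INTER_CUBIC))
cv2.imwrite("pics/tz.png",cv2.resize(b,None,fx=5.5,fy=5.5,interpolation=cv2.INTER_CUBIC))
E
```

```text
(no output)
```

View pics/sz.png

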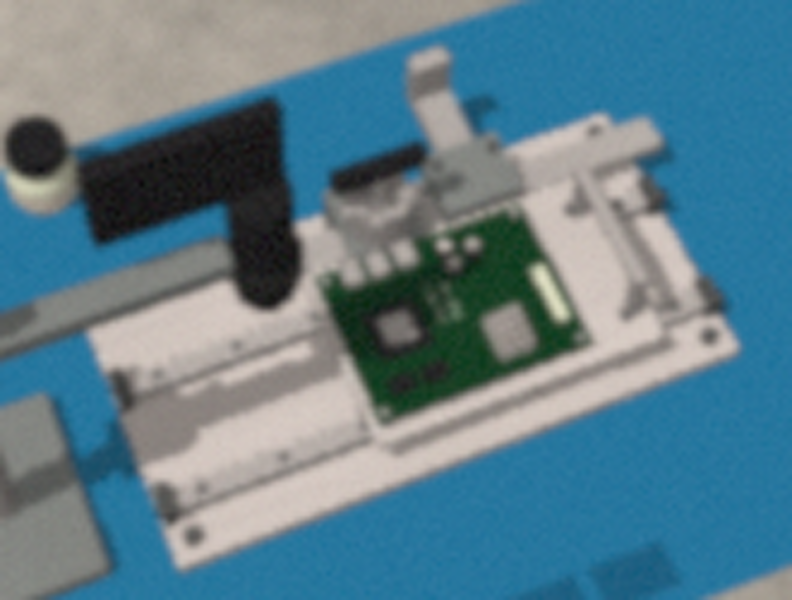

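View pics/tz.png

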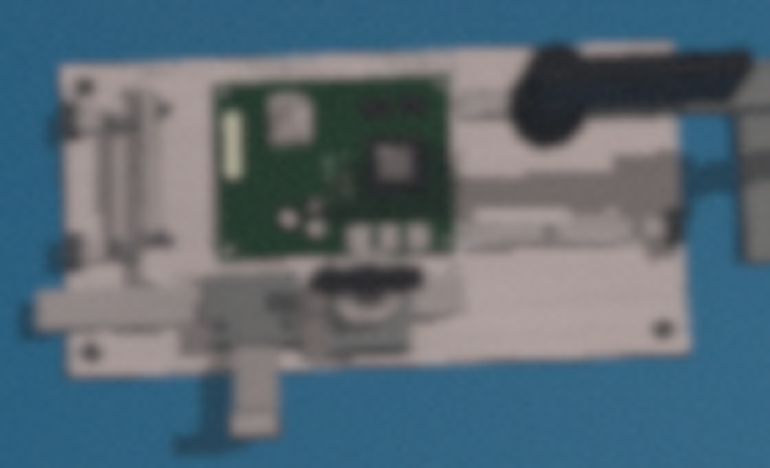

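The zooms show the tee bar at scene-zoom (378,168) and top-zoom (367,279), and the wedge tab top at (430,60) and (255,420). The pull handle is at (622,240) and (145,180), the chip at (400,328) and (393,163), and the lens end of the tube at about (268,285) in the scene zoom. Next I cast rays.

```bash
cat > h.py <<'E'
import numpy as np,cv2
from scipy.spatial.transform import Rotation as Ro
from cell import telemetry,cams,env
def ray(n,p):
    c=cams.calibration(n); d=np.linalg.inv(c["K"])@[p[0],p[1],1]
    return c["origin"],Ro.from_euler("xyz",c["rotation"],degrees=True).as_matrix()@d
def plane(n,p,z):
    o,d=ray(n,p); return o+d*(z-o[2])/d[2]
def tri(ps,pt):
    A=[];b=[]
    for n,p in(("scene",ps),("top",pt)):
        o,d=ray(n,p); d=d/np.linalg.norm(d); M=np.eye(3)-np.outer(d,d); A.append(M); b.append(M@o)
    return np.linalg.lstsq(np.vstack(A),np.hstack(b),rcond=None)[0]
S=lambda u,v:(180+u/4.8-.4,160+v/4.8-.4)
T=lambda u,v:(190+u/5.5-.4,140+v/5.5-.4)
E
python3 - <<'E'
from h import *
np.set_printoptions(precision=4,suppress=True)
for n,s,t,z in(("tee",(378,166),(367,279),.122),("tab",(430,60),(255,420),.094),("handle",(622,240),(145,180),.09),("handleb",(622,240),(110,180),.09),("chip",(400,328),(393,163),.055)):
    print(n,tri(S(*s),T(*t)),plane("scene",S(*s),z),plane("top",T(*t),z))
print("lens",plane("scene",S(268,285),.165))
for p in((182,570),(738,350),(603,115)): print("c s",plane("scene",S(*p),.012))
for p in((62,65),(680,42),(690,352),(70,378)): print("c t",plane("top",T(*p),.012))
for n in("scene","top"):
    im=cv2.imread(f"pics/{n}0.png"); h=cv2.cvtColor(im,cv2.COLOR_BGR2HSV)
    m=cv2.inRange(h,(45,70,20),(85,255,140)); m=cv2.morphologyEx(m,cv2.MORPH_CLOSE,np.ones((7,7)))
    cs,_=cv2.findContours(m,0,2); cs=[c for c in cs if n=="top" and 220<c[:,0,0].mean()<280 and 140<c[:,0,1].mean()<200 or n=="scene" and 240<c[:,0,0].mean()<310 and 200<c[:,0,1].mean()<250]
    c=max(cs,key=cv2.contourArea)[:,0].astype(float)
    q=np.array([plane(n,p,.052)[:2]*1000 for p in c],np.float32); print(n,"board",cv2.minAreaRect(q))
for n,p in(("driver",(135,220)),("reel",(142,160)),("box",(370,236)),("jar",(314,233))): print(n,plane("top",p,.03)[:2])
E
```

```text
tee [ 0.5416 -0.0248  0.1219] [ 0.5419 -0.0242  0.122 ] [ 0.5414 -0.0255  0.122 ]
tab [0.4631 0.0435 0.0967] [0.4617 0.0453 0.094 ] [0.463  0.0427 0.094 ]
handle [0.6161 0.1132 0.0594] [0.6316 0.1064 0.09  ] [0.6091 0.1064 0.09  ]
handleb [0.6146 0.1261 0.051 ] [0.6316 0.1064 0.09  ] [0.6096 0.1275 0.09  ]
chip [ 0.6221 -0.0419  0.0576] [ 0.6211 -0.0405  0.055 ] [ 0.6223 -0.0428  0.055 ]
lens [ 0.6183 -0.1239  0.165 ]
c s [ 0.7059 -0.2191  0.012 ]
c s [0.6975 0.1681 0.012 ]
c s [0.4984 0.1641 0.012 ]
c t [0.6995 0.1669 0.012 ]
c t [ 0.7042 -0.2282  0.012 ]
c t [ 0.5053 -0.2263  0.012 ]
c t [0.4984 0.1632 0.012 ]
scene board ((619.6383056640625, -4.616119384765625), (107.01798248291016, 139.2244873046875), 1.0755513906478882)
top board ((621.073974609375, -5.4837188720703125), (98.28768157958984, 133.64892578125), 2.1642494201660156)
driver [0.4624 0.3905]
reel [0.6701 0.369 ]
box [ 0.3893 -0.404 ]
jar [ 0.4038 -0.2162]
```

Request:
arm_command(
  series="0 0 0 0.114 0;0 0 0 0.114 0;0 0 0 0.114 0;0 0 0 0.114 0;0 0 0 0.114 0;0 0 0 0.114 0;0 0 0 0.114 0;0 0 0 0.114 0;0 0 0 0.114 0;0 0 0 0.11 0;0 0 0 0 0",
  squeeze=40,
)

```text
time_s: 1.02
tool_pos: [0.2607, 0.5951, 0.222]
tool_rot: [-180.0, 0.1, 91.1]
force: [0.2, -0.6, 0.3]
grip_width: 0.0874
grasp_force: 0.0
```

```bash
python3 - <<'E'
from h import *
# lens: dark tube in scene, per-row edges; and which (y,z) top-tube gives x on chip line
im=cv2.imread("pics/scene0.png"); g=im.max(2)
for r in range(198,226,2):
    xs=[x for x in range(222,248) if g[r,x]<70]; print(r,xs[:1],xs[-1:],end="; ")
print()
for z in(.165,.2,.25,.3,.35): print(z,plane("top",T(547,95),z)[:2])
print(telemetry.get_obs()["qpos"])
E
```

```text
198 [222] [239]; 200 [222] [239]; 202 [222] [240]; 204 [228] [240]; 206 [228] [240]; 208 [228] [240]; 210 [228] [241]; 212 [228] [241]; 214 [229] [241]; 216 [228] [241]; 218 [229] [240]; 220 [230] [239]; 222 [232] [238]; 224 [] []; 
0.165 [ 0.63837366 -0.13049505]
0.2 [ 0.63069688 -0.1278056 ]
0.25 [ 0.61973003 -0.12396353]
0.3 [ 0.60876319 -0.12012146]
0.35 [ 0.59779635 -0.11627938]
[-72.18659685  18.25339275   4.45064606  83.42453536  -1.4066092
  78.43680418 -66.56757765]
```

Request:
arm_command(
  series="-31.3 13.4 0 0 0;-31.3 13.4 0 0 0;-31.3 13.4 0 0 0;-31.3 13.4 0 0 0;-31.3 13.4 0 0 0;-31.3 13.4 0 0 0;-31.3 13.4 0 0 0;-31.3 13.4 0 0 0;-31.3 13.4 0 0 0;-31.3 13.4 0 0 0;-31.3 13.4 0 0 0;-31.3 13.4 0 0 0;-31.3 13.4 0 0 0;-31.3 13.4 0 0 0;-31.3 13.4 0 0 0;-31.3 13.4 0 0 0;-31.3 13.4 0 0 0;-31.3 13.4 0 0 0;-31.3 13.4 0 0 0;-31.3 13.4 0 0 0",
)

```text
time_s: 2.68
tool_pos: [0.5428, -0.0261, 0.2226]
tool_rot: [180.0, -0.0, 91.5]
force: [0.0, -0.7, -0.3]
grip_width: 0.0869
grasp_force: 0.0
```

Request:
arm_command(
  series="0 0 0 0 0;0 0 0 0 0",
)

```text
time_s: 2.85
tool_pos: [0.5426, -0.027, 0.2223]
tool_rot: [-180.0, 0.1, 91.1]
force: [0.4, 1.6, 0.3]
grip_width: 0.0869
grasp_force: 0.0
```

Request:
arm_command(
  series="1.5 -1 12.5 0 0;0 0 12.5 0 0;0 0 12.5 0 0;0 0 12.5 0 0;0 0 12.5 0 0;0 0 12.5 0 0;0 0 12.5 0 0;0 0 12.5 0 0;0 0 12.5 0 0;0 0 12.5 0 0;0 0 0 0 0",
)

```text
time_s: 3.77
tool_pos: [0.5396, -0.0231, 0.0946]
tool_rot: [-179.7, 0.0, 91.3]
force: [-0.8, -0.4, -0.9]
grip_width: 0.087
grasp_force: 0.0
```

Request:
arm_command(
  series="0 0 0 0 255;0 0 0 0 255;0 0 0 0 255;0 0 0 0 255;0 0 0 0 255;0 0 0 0 255;0 0 0 0 255;0 0 0 0 255;0 0 0 0 255;0 0 0 0 255;0 0 0 0 255;0 0 0 0 255",
)

```text
time_s: 4.77
tool_pos: [0.5415, -0.023, 0.0976]
tool_rot: [180.0, -0.0, 91.3]
force: [0.6, 0.7, 0.0]
grip_width: 0.015
grasp_force: 0.0
```

Request:
arm_command(
  series="0 0 0 0 255;0 0 0 0 255;0 0 0 0 255;0 0 0 0 255",
)

```text
time_s: 5.1
tool_pos: [0.5415, -0.023, 0.0975]
tool_rot: [180.0, -0.0, 91.3]
force: [0.2, -0.0, 0.1]
grip_width: 0.0133
grasp_force: 40.0
```

Request:
arm_command(
  series="0 0 -3 0 255;0 0 -3 0 255;0 0 -3 0 255;0 0 -3 0 255;0 0 -3 0 255;0 0 -3 0 255;0 0 -2 0 255;0 0 -2 0 255;0 0 0 0 255;0 0 0 0 255;0 0 0 0 255",
)

```text
time_s: 6.02
tool_pos: [0.5414, -0.023, 0.1191]
tool_rot: [180.0, 0.0, 91.3]
force: [6.4, 0.2, -14.6]
grip_width: 0.0137
grasp_force: 40.0
```

Request:
arm_command(
  series="0 0 0 -0.07 255;0 0 0 -0.07 255;0 0 0 -0.07 255;0 0 0 -0.07 255;0 0 0 -0.07 255;0 0 0 -0.07 255;0 0 0 -0.07 255;0 0 0 -0.07 255;0 0 0 -0.07 255;0 0 0 -0.07 255;0 0 0 -0.07 255;0 0 0 -0.07 255;0 0 0 -0.07 255;0 0 0 -0.07 255;0 0 0 -0.07 255;0 0 0 0 255;0 0 0 0 255",
)

```text
time_s: 7.43
tool_pos: [0.5405, -0.0235, 0.1188]
tool_rot: [-179.9, -0.1, 151.3]
force: [2.8, -1.4, -13.8]
grip_width: 0.0132
grasp_force: 40.0
```

Turned 60°. Lower it about 9 mm and see whether the spring force changes.

Request:
arm_command(
  series="0 0 2 0 255;0 0 2 0 255;0 0 2 0 255;0 0 2 0 255;0 0 0 0 255;0 0 0 0 255",
)

```text
time_s: 7.93
tool_pos: [0.5406, -0.0235, 0.1112]
tool_rot: [-179.9, -0.1, 151.4]
force: [-1.2, -2.4, -10.7]
grip_width: 0.0137
grasp_force: 40.0
```

Request:
arm_command(
  series="0 0 0 0 0;0 0 0 0 0;0 0 0 0 0;0 0 0 0 0;0 0 0 0 0;0 0 0 0 0;0 0 0 0 0;0 0 0 0 0;0 0 0 0 0;0 0 0 0 0;0 0 0 0 0;0 0 0 0 0",
)

```text
time_s: 8.93
tool_pos: [0.5415, -0.0231, 0.1115]
tool_rot: [180.0, -0.0, 151.4]
force: [0.5, -0.6, 1.6]
grip_width: 0.0831
grasp_force: 0.0
```

Request:
arm_command(
  series="0 0 0 0 0;0 0 0 0 0;0 0 -10 0 0;0 0 -15 0 0;0 0 -15 0 0;0 0 -20 0 0;0 0 -20 0 0;0 0 -20 0 0;0 0 -10 0 0;0 0 0 0 0;0 0 0 0 0",
)

```text
time_s: 9.85
tool_pos: [0.5416, -0.0231, 0.2218]
tool_rot: [180.0, 0.0, 151.4]
force: [0.4, 0.5, -0.2]
grip_width: 0.0868
grasp_force: 0.0
```

Request:
arm_command(
  series="0 0 0 -0.125 0;0 0 0 -0.125 0;0 0 0 -0.125 0;0 0 0 -0.123 0;0 0 0 -0.02 0;0 0 0 0 0",
)

```text
time_s: 10.35
tool_pos: [0.5407, -0.0231, 0.2202]
tool_rot: [-180.0, -0.1, -179.0]
force: [0.8, 0.5, 0.3]
grip_width: 0.0872
grasp_force: 0.0
```

```bash
python3 - <<'E'
from h import *
a=cams.read_camera("scene")
cv2.imwrite("pics/s1.png",cv2.resize(a[160:285,180:345],None,fx=4.8,fy=4.8,interpolation=cv2.INTER_CUBIC))
o=telemetry.get_obs(); print(o["qpos"],o["tool_pos"],o["tool_rot"])
E
```

```text
[-27.76717722   5.21925584  29.30205084  99.74939621  -2.61662191
  75.81274633  93.00451374] [ 0.54087446 -0.02307461  0.22050048] [-1.79989301e+02 -1.02836029e-01 -1.79075159e+02]
```

View pics/s1.png

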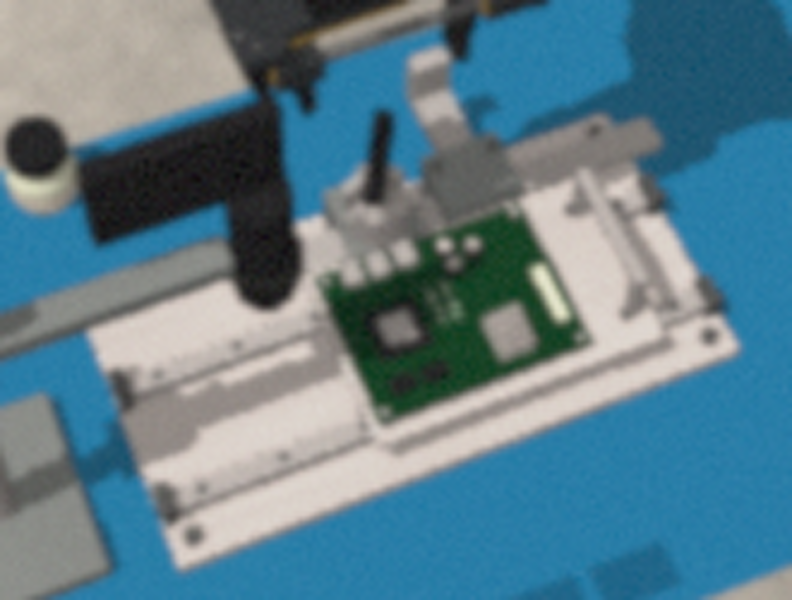

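The tee now stands turned and parked, around zoom (378,155). Next, over to the handle with the fingers partly closed.

Request:
arm_command(
  series="-17.9 25.8 0 0 125;-17.9 25.8 0 0 125;-17.9 25.8 0 0 125;-17.9 25.8 0 0 125;-17.9 25.8 0 0 125;0 0 0 0 125;0 0 0 0 125;0 0 0 0 125;0 0 0 0 125;0 0 0 0 125",
)

```text
time_s: 11.23
tool_pos: [0.6282, 0.1059, 0.2219]
tool_rot: [-180.0, 0.0, -179.1]
force: [-0.4, -0.1, -0.1]
grip_width: 0.0448
grasp_force: 0.0
```

Request:
arm_command(
  series="0 0 15 0 125;0 0 15 0 125;0 0 15 0 125;0 0 15 0 125;0 0 15 0 125;0 0 15 0 125;0 0 15 0 125;0 0 5 0 125;0 0 0 0 125",
)

```text
time_s: 11.98
tool_pos: [0.6273, 0.1067, 0.1104]
tool_rot: [-180.0, -0.1, -179.0]
force: [0.1, 0.0, -0.8]
grip_width: 0.0445
grasp_force: 0.0
```

Request:
arm_command(
  series="0 0 6 0 125;0 0 6 0 125;0 0 6 0 125;0 0 6 0 125;0 0 6 0 125;0 0 6 0 125;0 0 6 0 125;0 0 0 0 125;0 0 0 0 125",
)

```text
time_s: 12.73
tool_pos: [0.6282, 0.1075, 0.069]
tool_rot: [-180.0, -0.1, -178.9]
force: [0.2, -0.1, -0.2]
grip_width: 0.0445
grasp_force: 0.0
```

Request:
arm_command(
  series="0 0 0 0 255;0 0 0 0 255;0 0 0 0 255;0 0 0 0 255;0 0 0 0 255;0 0 0 0 255;0 0 0 0 255;0 0 0 0 255;0 0 0 0 255;0 0 0 0 255",
  squeeze=25,
)

```text
time_s: 13.57
tool_pos: [0.6287, 0.1054, 0.0698]
tool_rot: [-179.9, 0.0, -179.0]
force: [-0.0, -5.4, 1.5]
grip_width: 0.0113
grasp_force: 25.0
```

Request:
arm_command(
  series="0 -3 0 0 255;0 -6 0 0 255;0 -6 0 0 255;0 -6 0 0 255;0 -6 0 0 255;0 -6 0 0 255;0 -6 0 0 255;0 -6 0 0 255;0 -6 0 0 255;0 -6 0 0 255;0 -6 0 0 255;0 -6 0 0 255;0 -6 0 0 255;0 -4 0 0 255;0 -2 0 0 255;0 0 0 0 255;0 0 0 0 255;0 0 0 0 255",
)

```text
time_s: 15.07
tool_pos: [0.6299, 0.0249, 0.0697]
tool_rot: [-179.9, -0.0, -178.9]
force: [-2.8, 0.2, 5.8]
grip_width: 0.0112
grasp_force: 25.0
```

```bash
python3 - <<'E'
from h import *
for n,c,f,k in(("scene",(160,285,180,345),"s2",4.8),("top",(140,225,190,330),"t2",5.5)):
    a=cams.read_camera(n)
    cv2.imwrite(f"pics/{f}.png",cv2.resize(a[c[0]:c[1],c[2]:c[3]],None,fx=k,fy=k,interpolation=cv2.INTER_CUBIC))
E
```

```text
(no output)
```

View pics/s2.png

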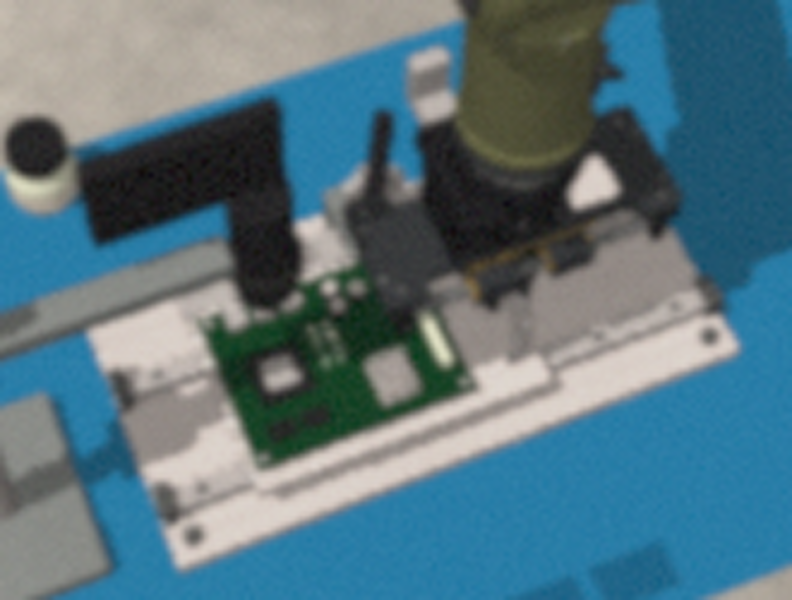

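The chip is now at zoom (280,374), and the tube bottom is unchanged at about (268,285).

```bash
python3 - <<'E'
from h import *
print("chip",plane("scene",S(280,374),.055),"before",plane("scene",S(400,328),.055))
# tube: edges lines and bottom, subpixel from 2x zoom profile
im=cv2.imread("pics/s2.png"); g=cv2.GaussianBlur(im,(0,0),3).max(2)
m=(g<90).astype(np.uint8); 
for v in range(225,312,6):
    xs=np.where(m[v,215:320])[0]+215; print(v,xs[:1],xs[-1:],end=" ")
print()
# projection of a 38mm circle at candidate lens positions: extreme pixels
c=cams.calibration("scene"); R=Ro.from_euler("xyz",c["rotation"],degrees=True).as_matrix()
t=np.linspace(0,6.28,200)
for x,y in((.6235,-.124),(.6235,-.120),(.6235,-.128),(.630,-.124)):
    P=np.c_[x+.019*np.cos(t),y+.019*np.sin(t),0*t+.165]; q=(P-c["origin"])@R@c["K"].T; q=q[:,:2]/q[:,2:]
    z=np.c_[(q[:,0]-180+.4)*4.8,(q[:,1]-160+.4)*4.8]; print((x,y),z.min(0),z.max(0))
E
```

```text
chip [ 0.62328096 -0.12256984  0.055     ] before [ 0.62111913 -0.04046247  0.055     ]
225 [229] [291] 231 [230] [292] 237 [229] [295] 243 [227] [298] 249 [228] [300] 255 [231] [301] 261 [232] [301] 267 [231] [300] 273 [228] [298] 279 [232] [298] 285 [237] [315] 291 [239] [318] 297 [241] [319] 303 [245] [319] 309 [252] [319] 
(0.6235, -0.124) [238.23073341 263.66474772] [303.63417325 321.52776939]
(0.6235, -0.12) [244.71175334 261.46016868] [310.0704635  319.24636127]
(0.6235, -0.128) [231.74110116 265.87223092] [297.1893319  323.81223491]
(0.63, -0.124) [242.01050975 272.73459718] [307.59206826 330.91459721]
```

The tube centre comes out at y ≈ -0.1255 and the chip at about -0.1235, so I nudge 2 mm further, release and rise.

Request:
arm_command(
  series="0 -1 0 0 255;0 -1 0 0 255;0 0 0 0 255;0 0 0 0 255;0 0 0 0 255;0 0 0 0 255",
)

```text
time_s: 15.67
tool_pos: [0.63, 0.0247, 0.0697]
tool_rot: [-180.0, -0.0, -178.9]
force: [-2.1, 1.8, 6.3]
grip_width: 0.011
grasp_force: 25.0
```

Request:
arm_command(
  series="0 0 0 0 150;0 0 0 0 150;0 0 0 0 150;0 0 0 0 150;0 0 0 0 150;0 0 0 0 150;0 0 0 0 150;0 0 -8 0 150;0 0 -12 0 150;0 0 -15 0 150;0 0 -20 0 150;0 0 -20 0 150;0 0 -20 0 150;0 0 -20 0 150;0 0 0 0 150;0 0 0 0 150",
)

```text
time_s: 17.0
tool_pos: [0.6313, 0.0246, 0.1871]
tool_rot: [180.0, 0.2, -178.9]
force: [-0.2, 0.7, 0.0]
grip_width: 0.0359
grasp_force: 0.0
```

Request:
arm_command(
  series="0 8 -10 0 255;28 4 -10 0 255;28 4 0 0 255;28 4 0 0 255;28 3 0 0 255;28 0 0 0 255;28 0 0 0 255;28 0 0 0 255;0 0 0 0 255;0 0 0 0 255",
  squeeze=20,
)

```text
time_s: 17.83
tool_pos: [0.4327, 0.0445, 0.2047]
tool_rot: [179.9, 0.0, -178.8]
force: [0.8, -0.0, 0.1]
grip_width: 0.0004
grasp_force: 0.0
```

Request:
arm_command(
  series="0 0 20 0 255;0 0 20 0 255;0 0 20 0 255;0 0 20 0 255;0 0 0 0 255;0 0 0 0 255;0 0 0 0 255",
)

```text
time_s: 18.42
tool_pos: [0.4348, 0.044, 0.1255]
tool_rot: [-180.0, 0.1, -178.9]
force: [-0.5, -0.2, -0.3]
grip_width: 0.0008
grasp_force: 0.0
```

```bash
python3 - <<'E'
from h import *
o=telemetry.get_obs(); print(o["tool_pos"],o["tool_rot"],o["force"])
a=cams.read_camera("scene")
cv2.imwrite("pics/s3.png",cv2.resize(a[140:265,180:345],None,fx=4.8,fy=4.8,interpolation=cv2.INTER_CUBIC))
E
```

```text
[0.43481156 0.04398864 0.1254738 ] [-1.79986650e+02  6.20075171e-02 -1.78908661e+02] [-0.53501259 -0.23088219 -0.25381355]
```

View pics/s3.png

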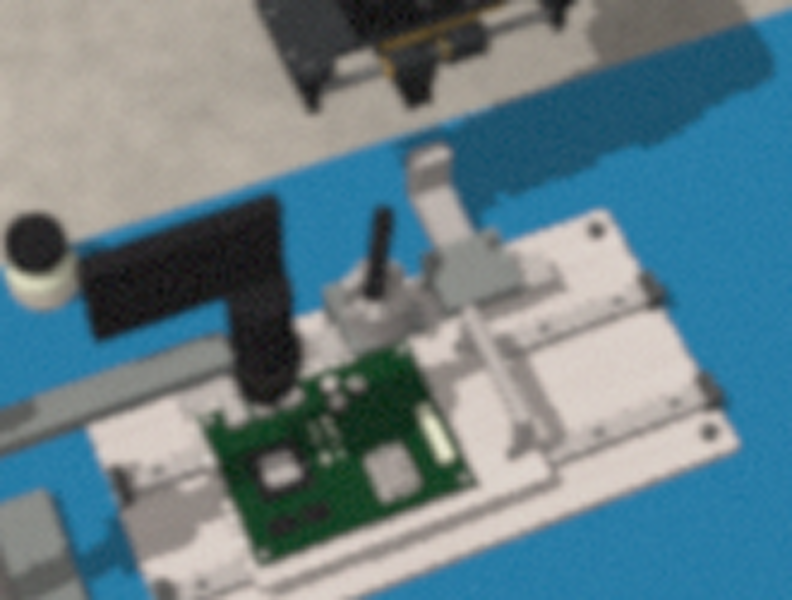

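The chip is now at (279,469) in this crop, the tee is still parked, and the fingertips are clear on the -x side of the tab (430,165). Descend and push.

Request:
arm_command(
  series="0 0 13 0 255;0 0 13 0 255;0 0 13 0 255;0 0 12 0 255;0 0 0 0 255;0 0 0 0 255;0 0 0 0 255",
)

```text
time_s: 19.05
tool_pos: [0.4348, 0.0441, 0.0749]
tool_rot: [180.0, 0.1, -178.9]
force: [0.4, -0.2, -0.5]
grip_width: 0.0001
grasp_force: 0.0
```

Request:
arm_command(
  series="-2 0 0.2 0 255;-2 0 0.3 0 255;-2 0 0.3 0 255;-2 0 0.3 0 255;-2 0 0.3 0 255;-2 0 0.3 0 255;0 0 0 0 255;0 0 0 0 255",
)

```text
time_s: 19.72
tool_pos: [0.4456, 0.0441, 0.0717]
tool_rot: [-180.0, -0.0, -178.9]
force: [-0.4, -0.3, -0.0]
grip_width: 0.0003
grasp_force: 0.5
```

Request:
arm_command(
  series="-2 0 0.2 0 255;-2 0 0.3 0 255;-2 0 0.3 0 255;-2 0 0.3 0 255;-2 0 0.3 0 255;-2 0 0.3 0 255;0 0 0 0 255;0 0 0 0 255",
)

```text
time_s: 20.38
tool_pos: [0.458, 0.0443, 0.0701]
tool_rot: [-180.0, 0.0, -178.9]
force: [-1.4, -0.0, -1.1]
grip_width: 0.0004
grasp_force: 0.6
```

Request:
arm_command(
  series="-2 0 0.2 0 255;-2 0 0.3 0 255;-2 0 0.3 0 255;-1 0 0 0 255;0 0 0 0 255;0 0 0 0 255",
)

```text
time_s: 20.88
tool_pos: [0.4648, 0.0444, 0.0693]
tool_rot: [-180.0, 0.0, -178.9]
force: [-0.9, -0.1, -1.8]
grip_width: 0.0005
grasp_force: 0.9
```

Request:
arm_command(
  series="-2 0 0.2 0 255;-2 0 0.3 0 255;-1 0 0 0 255;0 0 0 0 255;0 0 0 0 255",
)

```text
time_s: 21.3
tool_pos: [0.4687, 0.0445, 0.0688]
tool_rot: [-180.0, -0.1, -178.9]
force: [-6.4, -0.7, 2.1]
grip_width: 0.0006
grasp_force: 2.9
```

Request:
arm_command(
  series="-1 0 0.2 0 255;-1 0 0 0 255;0 0 0 0 255;0 0 0 0 255",
)

```text
time_s: 21.63
tool_pos: [0.4699, 0.0445, 0.0686]
tool_rot: [180.0, -0.2, -178.9]
force: [-9.1, -1.0, 4.5]
grip_width: 0.0008
grasp_force: 4.1
```

Request:
arm_command(
  series="-1 0 0.2 0 255;-1 0 0 0 255;0 0 0 0 255;0 0 0 0 255",
)

```text
time_s: 21.97
tool_pos: [0.4712, 0.0445, 0.0684]
tool_rot: [180.0, -0.3, -178.9]
force: [-10.7, -1.6, 7.7]
grip_width: 0.0007
grasp_force: 5.3
```

Push on to roughly 18 N.

Request:
arm_command(
  series="-1 0 0.2 0 255;-1 0 0 0 255;-1 0 0 0 255;0 0 0 0 255;0 0 0 0 255",
)

```text
time_s: 22.38
tool_pos: [0.4728, 0.0446, 0.068]
tool_rot: [180.0, -0.5, -178.9]
force: [-14.2, -0.6, 9.5]
grip_width: 0.0006
grasp_force: 7.0
```

Request:
arm_command(
  series="-1 0 0.2 0 255;-1 0 0 0 255;0 0 0 0 255;0 0 0 0 255",
)

```text
time_s: 22.72
tool_pos: [0.4739, 0.0446, 0.0677]
tool_rot: [180.0, -0.6, -178.9]
force: [-15.9, -0.9, 12.9]
grip_width: 0.0004
grasp_force: 8.1
```

Request:
arm_command(
  series="3 0 0 0 255;5 0 0 0 255;8 0 0 0 255;10 0 0 0 255;8 0 0 0 255;0 0 -20 0 255;0 0 -20 0 255;0 0 -20 0 255;0 0 -20 0 255;0 0 0 0 255;0 0 0 0 255",
)

```text
time_s: 23.63
tool_pos: [0.4453, 0.0444, 0.1492]
tool_rot: [179.9, 0.2, -178.9]
force: [-0.6, 0.1, -0.6]
grip_width: 0.0007
grasp_force: 0.0
```

```bash
python3 - <<'E'
from h import *
a=cams.read_camera("scene")
cv2.imwrite("pics/s4.png",cv2.resize(a[160:285,180:345],None,fx=4.8,fy=4.8,interpolation=cv2.INTER_CUBIC))
E
```

```text
(no output)
```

View pics/s4.png

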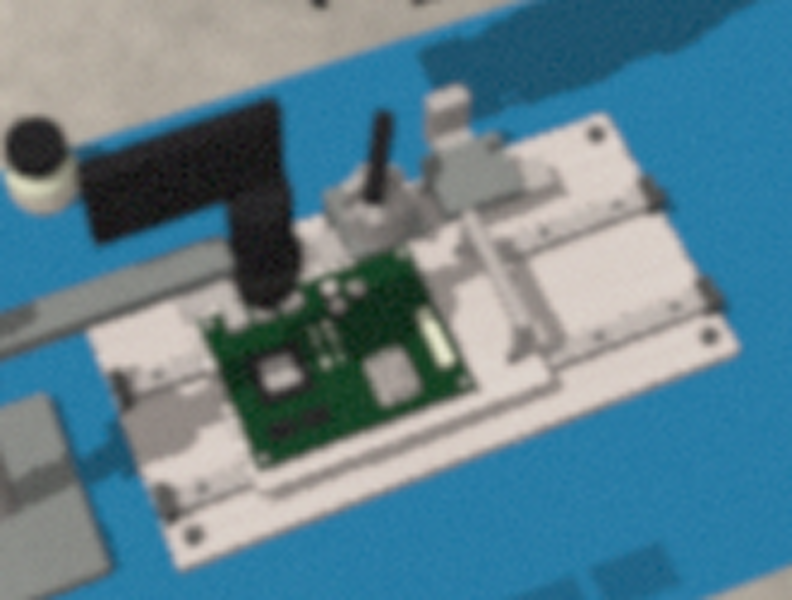

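The wedge tab has moved in to (448,110). The tee is still turned and parked, and the chip is at (280,374), 2–4 mm from the lens axis. I'm handing it in.

```bash
python3 -c "
from cell import env
print(env.sign_off())"
```

```text
the job is handed in; nothing more can be done
None
```

I handed the job in at about 24 s, but the sign-off returned no verdict. The plunger is parked in a rest notch, the chip is an estimated 2–4 mm from the lens axis (8 mm allowed), and the wedge is jammed at about 16 N, which by the given figures is roughly 30 mm in. I never measured the wedge travel directly, saw no contact with the board, and did not re-measure the loose items after the start.

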